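# Clear the spray can, draw the spirit level and hold it level

## Task

A spray can stands tight beside the spirit level that sits in the sloping blue holder, in the way of a gripper. First stand the can upright on the round black rubber mat and let go of it, leaving the level in its holder meanwhile; then draw the level out of the holder and turn it horizontal with its top side up, as for reading its bubble. Finish while still holding it so, motionless in the gripper, its underside 20 cm or more above the bench and clear of everything else; do not tip the can or disturb the other things on the bench.

Things in the scene. Friction and masses are not known exactly. Their poses are not given: they have to be found in the camera images.
- spirit_level: loose light-metal level, yellow-green vial, 0.2 kg, 190 mm long (y), 40 high (z), 21 wide (x -9 to +12). Origin: centre of underside; +z to its top side, +y to its free end. I-beam; solid full-width blocks to pinch across x at the middle (y within 15 mm) and ends (y beyond 55). At the start it leans 45 degrees in the holder, top side up, its low 60 mm in the sleeve.
- level_holder: blue steel holder fixed to the bench, 150 x 34 mm, 91 mm high, with a 90 mm wide flange at its low end. Origin: on the bench under its middle; z up; the level slides out along (0.707, 0, 0.707) of its frame. Sloping bed 35 mm wide, 112 long, with a closed sleeve (inside 29 x 43.5) round its low 60 mm: draw the level 60 mm or more along the slope to free it.
- holder_mouth (a point): centre of the open mouth of the holder's sleeve, 69 mm above the bench; axes as the holder's
- spray_can: grey-blue spray can with an orange-red cap, loose, standing upright, 53 mm in diameter and 176 mm high with the cap (straight cylinder up to 156 mm), about 0.33 kg. Origin: centre of its underside, z up. It stands on the holder's -y side with a gap of only some 8 mm to the level.
- can_mat: round black rubber mat fixed to the bench, 100 mm in diameter and 4 mm thick. Origin: centre of its underside
- ring_washer: brass-coloured ring washer, 58 mm across, 8 mm thick, loose bystander; origin at the centre of its underside
- bolt_a: rusty bolt, 65 mm, loose bystander lying on the bench; origin at the centre of its underside
- nut_b: rusty steel nut, 34 mm across, 16 mm high, loose bystander; origin at the centre of its underside
Not all that is in view belongs to the job. Several things look just like the spray_can: the one meant starts farthest to the robot's left.

How it is judged:
On the way, in this order (a step that is already met when the one before it is completed fails the run):
1. the can stands released on the mat, the level still in its holder (horizontal distance between spray_can and can_mat below 0.03 m and height (world z) of spray_can below 0.008 m and angle between spray_can's own z axis and vertical below 0.1 rad and contact force between spray_can and the fingers below 0.1 N and distance of spirit_level from where it was at the start of the episode below 0.02 m), for 0.2 s.
2. the level is drawn out of the holder and clear of it (distance of spirit_level from where it was at the start of the episode above 0.065 m and contact force between spirit_level and level_holder below 0.1 N and contact force between spirit_level and the fingers above 1 N), for 0.1 s.
At the end, for the whole second after the job is handed in: The gripper still holds the level, motionless, its z axis within 0.1 rad (about 6 degrees) of straight up and its origin more than 195 mm above the bench, touching neither holder nor can; the can stands upright and released on the mat, its centre within 30 mm of the mat's centre (height (world z) of spirit_level above 0.195 m and angle between each of spirit_level, spray_can's own z axis and vertical below 0.1 rad and linear speed of spirit_level below 0.03 m/s and angular speed of spirit_level below 0.2 rad/s and contact force between spirit_level and the fingers above 2 N and contact force between spirit_level and level_holder below 0.1 N and contact force between spirit_level and spray_can below 0.1 N and horizontal distance between spray_can and can_mat below 0.03 m and height (world z) of spray_can below 0.008 m and contact force between spray_can and the fingers below 0.1 N); the arm keeps its last pose, push and grip.
It fails at once if the can tipped over (angle between spray_can's own z axis and vertical above 0.5 rad).
It fails at once if a bystander disturbed (moved more than 30 mm) (distance of any of ring_washer, bolt_a, nut_b from where it was at the start of the episode above 0.03 m).
It also fails if it takes over 56 s, if anything falls off the work surface, if the arm or the gripper's body presses on something with over 40 N, if the wrist force passes 120 N, or if a joint passes its speed limit or range.

## Robot

A 6-joint arm with a two-finger parallel gripper is mounted at the origin on a cart in front of the work surface, level with it; the furniture and walls round the work are solid. World frame = base frame: x ahead of the robot, y to its left, z up, the work surface at z = 0. Lengths are in m, angles in rad, forces in N, time in s.
With the tool pointing down it reaches from about 0.325 to 0.9 m from the base axis. Payload 3.5 kg.
Tool frame: the origin (TCP) lies on the centre line of the jaws, within the pads' length; the fingertips stand 11 mm ahead of it and the grasp point (between the pads) lies 8 mm behind it; z points along the fingers, y is the line along which they close (so a half turn about z gives the same grasp; the last joint's range is limited). The gripper opens to 85 mm and grips with 20 to 120 N. Pads are 22 mm wide; open, the fingers measure 114 mm over their backs; the gripper's body (76 mm by 85 mm) begins 54 mm behind the grasp point. The pads swing forward as they close: fully open they stand 13 mm farther back than shut.
Start: joints at [-1.374, 0.276, -0.026, 1.268, 0, 1.467], TCP at [0.185, -0.597, 0.242] pointing down, gripper open.
Joint ranges: [-3.12, 3.12], [-0.85, 1.88], [-1.08, 1.24], [-1.95, 2.15], [-1.57, 1.53], [-3.14, 3.14]. Speed limits (rad/s): [2.57, 2.57, 3.14, 3.14, 3.14, 3.14].

## Interface

Orientations are given as a unit quaternion [w, x, y, z].
In Python, from cell import bot gives the robot as it stands.
- The arm moves only by the shell command python3 -m pendant 'ROWS' [FORCE]. ROWS is text: rows parted by semicolons, each of 7 numbers parted by spaces: the shift along the world's x, y, z in m, then the turn, a rotation vector about the world's x, y, z in rad, then the opening, from 0 (shut) to 1 (fully open). A call has 1 to 12 rows; each row is the pose to reach, as a shift and turn from the pose commanded when the call began; what a row does not reach only later rows make up. A row lasts 1/12 s, in which the tool goes at most 41.7 mm and 7.16 degrees, less where a joint would pass 70% of its speed; a pose out of reach is approached as far as the arm can. A call with a gripper value outside its range is refused whole. The fingers move at their own pace and stop on an object; FORCE is the grip in N (left out, the last holds). Time passes only in rows, so rows that repeat a pose let the fingers close. It gives the time, the measured TCP pose, the force, the opening and the grip force at its end, in the units of the state.
- bot.observe(): the state, without advancing time (a new reading comes with each control period).
- bot.camera(name): name is "side" or "top"; returns a dict with "img" (400x640x3 uint8, red, green, blue), "depth" (400x640 float32, m along the optical axis (not along the pixel's ray), 0 where there is no reading), "fov_y" (degrees; the focal length in pixels is half the picture's height over the tangent of half this angle, whatever the lens; pixels are square), "cx", "cy" (the principal point, pixels), "T" (4x4, takes a point from camera to world coordinates). Camera axes: x right, y down, z forward; pixel columns grow to the right and rows downward; lengths in m; the calibration is good to about 2 mm. A picture is of the moment at which its call begins.
- bot.hand_in(): hands the job in; it is judged then, once.
The state is a dict: "clock": time; "joint_positions": joint angles; "joint_velocities": joint speeds; "effort": joint torques, N m; "eef_pos": TCP position; "ee_rot": TCP orientation; "force": force on the tool from outside, world axes, zero at the start; "wrist_torque": the same for the moment, N m; "opening": finger opening in m; "grasp_force": force on a finger pad.
Only numpy, scipy, OpenCV 4.12 (cv2) and the standard library are available. Lean on these libraries where they do the work, as an engineer would, in place of code of your own. Each camera call takes 0.05 s, during which the arm holds its last target. There are 200 camera calls.

## Working session

There is one attempt and no reset: what is moved stays moved. The work goes in short steps, Python scripts to look and compute and a shell command to move; the robot and the scene stay as the last step left them, time stands still between calls to the robot, and variables do not carry over. Pictures are saved under pics/ and viewed, at most 10 in all, crops included, and the job is handed in when it is done.

```bash
mkdir -p pics; ls
cat > h.py <<'E'
import numpy as np, cv2
from cell import bot
def shot(n,f):
    c=bot.camera(n); cv2.imwrite('pics/'+f+'.png',c['img'][...,::-1]); np.savez('pics/'+f,**c); return c
def load(f): return dict(np.load('pics/'+f+'.npz'))
def cloud(c):
    h,w=c['depth'].shape; f=h/2/np.tan(np.radians(float(c['fov_y']))/2)
    v,u=np.mgrid[:h,:w]; d=c['depth']
    P=np.stack([(u-c['cx'])/f*d,(v-c['cy'])/f*d,d],-1)@c['T'][:3,:3].T+c['T'][:3,3]
    P[d==0]=np.nan; return P
E
python3 - <<'E'
from h import *
for n in('side','top'):
    c=shot(n,n+'0'); print(n,c['fov_y'],c['T'].round(3).tolist())
print(bot.observe())
E
```

```text
pics
side 55.71960552481 [[-0.986, -0.119, 0.118, 0.507], [-0.166, 0.619, -0.768, 0.521], [0.018, -0.776, -0.63, 0.621], [0.0, 0.0, 0.0, 1.0]]
top 44.01739021427502 [[0.013, -0.984, 0.176, 0.425], [-1.0, -0.009, 0.021, -0.145], [-0.019, -0.176, -0.984, 1.113], [0.0, 0.0, 0.0, 1.0]]
{'clock': 0.1, 'joint_positions': array([-1.37436733e+00,  2.77054936e-01, -2.77707218e-02,  1.26800232e+00,
        1.96546636e-05,  1.46739473e+00]), 'joint_velocities': array([ 2.35570218e-04, -3.78831513e-04,  1.28446648e-03,  2.62712252e-05,
        9.74495101e-04,  2.06020647e-04]), 'effort': array([ 1.04078779e-03, -4.46709931e+01,  2.96127766e+01,  8.49429838e-03,
        9.81631928e-06, -1.19765403e-06]), 'eef_pos': array([ 0.18445702, -0.59643085,  0.24126003]), 'ee_rot': array([-1.01518313e-03,  9.88783223e-01,  1.49354296e-01, -3.74160392e-05]), 'force': array([-0.1428392 ,  0.36822271, -0.07201524]), 'wrist_torque': array([-0.00891897,  0.02484998,  0.01330716]), 'grasp_force': 0.0, 'opening': 0.08537305041441148}
```

View pics/top0.png

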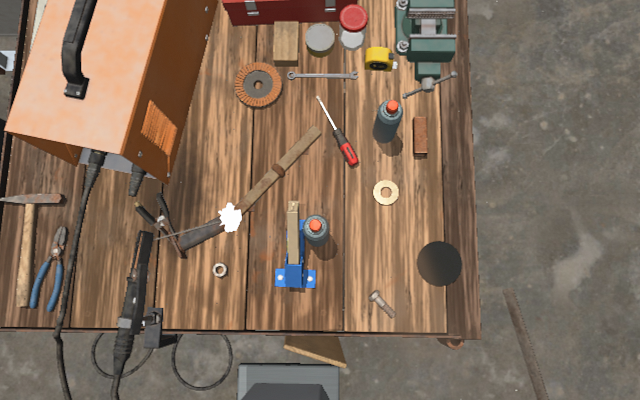

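View pics/side0.png

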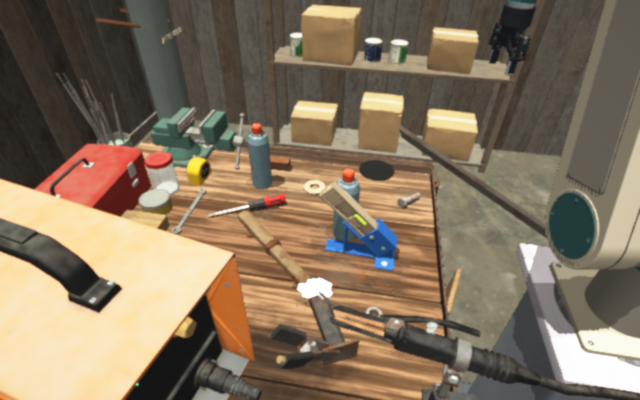

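The top view shows the holder with the level at about (295,255), the wanted can right beside it at (316,228), and the mat at (440,263). The washer is at (386,192), the bolt at (382,303), the nut at (220,270), and a decoy can at (388,120). The side view confirms that the level leans away from the robot.

```bash
python3 - <<'E'
from h import *
for n in('top0','side0'):
    c=load(n); P=cloud(c); im=c['img'].astype(int); hsv=cv2.cvtColor(c['img'],cv2.COLOR_RGB2HSV)
    X,Y,Z=P[...,0],P[...,1],P[...,2]
    box=(X>.1)&(X<.5)&(abs(Y)<.5)
    H,S,V=[hsv[...,i].astype(int) for i in range(3)]
    def rep(nm,m):
        Q=P[m]; print(n,nm,len(Q),'min',Q.min(0).round(3),'max',Q.max(0).round(3),'mean',Q.mean(0).round(3)) if len(Q) else print(nm,0)
    rep('cap',box&(Z>.15)&(Z<.2)&(S>140)&((H<12)|(H>170)))
    blue=box&(H>100)&(H<125)&(S>170)&(V>80)&(Z<.12)&(Z>-.02)
    rep('blue',blue)
    rep('flange',blue&(Z<.012))
    rep('mat',(X>.1)&(X<.4)&(Y<-.3)&(Y>-.6)&(abs(Z-.004)<.008)&(V<60))
    if n=='top0':
        rep('mat2',(V<60)&(np.mgrid[:400,:640][0]>235)&(np.mgrid[:400,:640][0]<290)&(np.mgrid[:400,:640][1]>410)&(np.mgrid[:400,:640][1]<466)&(Z>-.02))
        for (u,v) in [(220,270),(386,182),(375,298),(385,308),(293,205),(293,222),(293,240),(316,228)]: print(u,v,P[v,u].round(3))
    # level top surface (non-blue, 45deg plane)
    m=np.zeros(Z.shape,bool)
    if n=='top0': m[203:250,286:299]=1
    m&=(Z>.06)&(Z<.25)&~blue
    if m.any():
        Q=P[m]; print('lev',Q.mean(0).round(3)); 
        for z in np.arange(.08,.19,.01):
            q=Q[abs(Q[:,2]-z)<.005]
            if len(q):print(round(z,3),len(q),q[:,0].mean().round(4),q[:,1].min().round(4),q[:,1].max().round(4))
E
python3 - <<'E'
import cv2
im=cv2.imread('pics/top0.png')[180:320,190:480]
cv2.imwrite('pics/crop0.png',cv2.resize(im,None,fx=2.7,fy=2.7,interpolation=cv2.INTER_CUBIC))
E
```

```text
cap 0
top0 blue 264 min [ 0.435 -0.109 -0.003] max [ 0.499 -0.022  0.088] mean [ 0.457 -0.072  0.032]
top0 flange 143 min [ 0.435 -0.109 -0.003] max [ 0.474 -0.022  0.008] mean [ 0.453 -0.077  0.003]
mat 0
top0 mat2 931 min [ 0.435 -0.433 -0.011] max [ 0.553 -0.356  0.01 ] mean [ 0.496 -0.402  0.003]
220 270 [ 0.47   0.102 -0.   ]
386 182 [ 0.673 -0.27   0.01 ]
375 298 [ 0.413 -0.243  0.016]
385 308 [ 0.392 -0.264  0.017]
293 205 [ 0.592 -0.07   0.158]
293 222 [ 0.559 -0.071  0.154]
293 240 [ 0.526 -0.07   0.128]
316 228 [ 0.545 -0.117  0.175]
lev [ 0.551 -0.069  0.141]
0.08 9 0.5287 -0.077 -0.0509
0.09 14 0.5396 -0.0774 -0.0516
0.1 6 0.5498 -0.0776 -0.0773
0.11 54 0.5182 -0.0781 -0.0565
0.12 63 0.5257 -0.0785 -0.057
0.13 68 0.5351 -0.0791 -0.0576
0.14 68 0.5468 -0.0794 -0.0583
0.15 83 0.5624 -0.0796 -0.0587
0.16 106 0.5728 -0.0794 -0.0578
0.17 100 0.5739 -0.0797 -0.0581
0.18 2 0.5741 -0.0703 -0.0645
cap 0
side0 blue 860 min [ 0.437 -0.08   0.   ] max [ 0.5   -0.021  0.088] mean [ 0.466 -0.053  0.038]
side0 flange 273 min [ 0.438 -0.08   0.   ] max [ 0.5   -0.021  0.012] mean [ 0.464 -0.051  0.004]
mat 0
```

View pics/crop0.png

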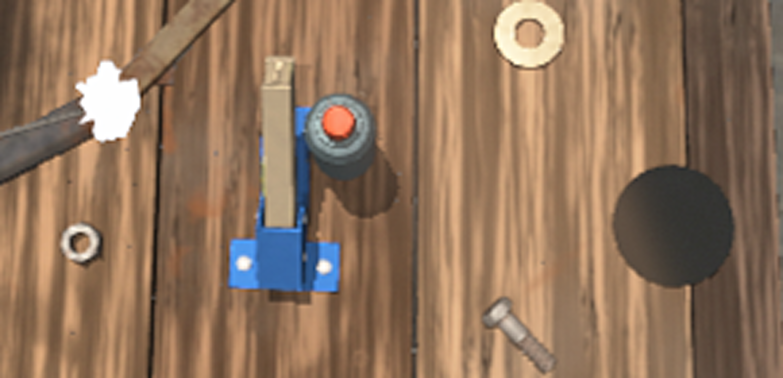

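The crop shows nothing else near the can-to-mat route. The bolt lies between the holder and the mat, nearer the robot. Next I'll fit the can, the mat and the level's tip.

Run:
```python
from h import *
from scipy.optimize import least_squares
c=load('top0');P=cloud(c);X,Y,Z=P[...,0],P[...,1],P[...,2]
v,u=np.mgrid[:400,:640]; hsv=cv2.cvtColor(c['img'],cv2.COLOR_RGB2HSV)
# mat: ellipse in image -> ray to z=.004
m=((hsv[...,2]<75)&(abs(u-440)<32)&(abs(v-263)<32)).astype(np.uint8)
m=cv2.morphologyEx(m,cv2.MORPH_OPEN,np.ones((5,5)))
cn=max(cv2.findContours(m,0,2)[0],key=cv2.contourArea); (eu,ev),ax,_=cv2.fitEllipse(cn); print('ell',eu,ev,ax)
f=200/np.tan(np.radians(float(c['fov_y']))/2)
def ray(u,v,z):
    d=c['T'][:3,:3]@np.array([(u-c['cx'])/f,(v-c['cy'])/f,1]);o=c['T'][:3,3];return o+d*(z-o[2])/d[2]
print('mat',ray(eu,ev,.004).round(4))
# can
H,S=hsv[...,0].astype(int),hsv[...,1].astype(int)
cap=((H<12)|(H>170))&(S>130)&(abs(u-316)<15)&(abs(v-226)<15)
print('cap',cap.sum(),P[cap].min(0).round(3),P[cap].max(0).round(3), ray(u[cap].mean(),v[cap].mean(),.174).round(4))
for n in('top0','side0'):
    Q=cloud(load(n)).reshape(-1,3); q=Q[(Q[:,0]>.48)&(Q[:,0]<.6)&(Q[:,1]<-.082)&(Q[:,1]>-.17)&(Q[:,2]>.02)&(Q[:,2]<.15)]
    if len(q)>10:
        r=least_squares(lambda p:np.hypot(q[:,0]-p[0],q[:,1]-p[1])-.0265,[.545,-.117],loss='soft_l1',f_scale=.002);print(n,'can',len(q),r.x.round(4))
q=P[(Z>.06)&(Z<.2)&(u>284)&(u<301)&(v>200)&(v<250)&(Y>-.09)&(Y<-.045)]
# top face plane
t=q[abs(q[:,2]-(q[:,0]-.535+.13))<.012]; A=np.c_[t[:,:2],np.ones(len(t))]; print('plane',np.linalg.lstsq(A,t[:,2],rcond=None)[0])
print('top face ends',t.min(0).round(4),t.max(0).round(4)); print('tip',q.max(0).round(4))
xs=np.arange(.525,.575,.005); e=[]
for x in xs:
    k=q[abs(q[:,0]-x)<.004]; e.append((k[:,1].min()+k[:,1].max())/2)
print(np.polyfit(xs,e,1),np.round(e,4))
```

```text
ell 443.41241455078125 261.4813232421875 (31.71106719970703, 48.60448455810547)
mat [ 0.4946 -0.3957  0.004 ]
cap 118 [nan nan nan] [nan nan nan] [ 0.5506 -0.1149  0.174 ]
top0 can 437 [ 0.5508 -0.1119]
side0 can 400 [ 0.5508 -0.115 ]
plane [ 0.95384891 -0.01136531 -0.37771667]
top face ends [ 0.5094 -0.0797  0.1058] [ 0.5826 -0.0565  0.1755]
tip [ 0.6022 -0.05    0.1755]
[-0.10210762 -0.0111465 ] [-0.0652 -0.0653 -0.0656 -0.0659 -0.0663 -0.0664 -0.0688 -0.0694 -0.0686
 -0.0689]
```

Working positions: can (0.551, −0.114), mat centre (0.489, −0.387), level middle about (0.5285, −0.068, 0.094). I'll grasp the can from above with the jaws closing along x, which avoids the 8 mm gap.

```bash
R="a"; python3 -m pendant '0.366 0.482 0 0 0 1.27 1;0.366 0.482 0 0 0 1.27 1;0.366 0.482 0 0 0 1.27 1;0.366 0.482 0 0 0 1.27 1;0.366 0.482 0 0 0 1.27 1;0.366 0.482 0 0 0 1.27 1;0.366 0.482 0 0 0 1.27 1;0.366 0.482 0 0 0 1.27 1;0.366 0.482 0 0 0 1.27 1;0.366 0.482 0 0 0 1.27 1;0.366 0.482 0 0 0 1.27 1;0.366 0.482 0 0 0 1.27 1'
```

```text
clock: 1.1
eef_pos: [0.4875, -0.1968, 0.242]
ee_rot: [-0.0, 0.707, 0.707, -0.0]
force: [0.2, -1.7, 0.3]
opening: 0.0855
grasp_force: 0.0
```

```bash
python3 -m pendant '0.031 0.041 0 0 0 0 1;0.061 0.08 0 0 0 0 1;0.061 0.08 0 0 0 0 1;0.061 0.08 0 0 0 0 1;0.061 0.08 0 0 0 0 1'
python3 - <<'E'
from h import *
print(bot.observe()['eef_pos'],bot.observe()['ee_rot'])
a=shot('side','s1'); b=shot('top','t1')
cv2.imwrite('pics/c1.png',np.vstack([cv2.resize(a['img'][120:280,230:450],None,fx=1.8,fy=1.8),cv2.resize(b['img'][150:310,220:440],None,fx=1.8,fy=1.8)])[...,::-1])
E
```

```text
clock: 1.52
eef_pos: [0.5479, -0.118, 0.2417]
ee_rot: [-0.001, 0.707, 0.708, -0.001]
force: [-0.4, 0.1, -0.1]
opening: 0.0855
grasp_force: 0.0
[ 0.54785444 -0.11801453  0.24168395] [-5.24504998e-04  7.06644065e-01  7.07568772e-01 -5.69001012e-04]
```

View pics/c1.png

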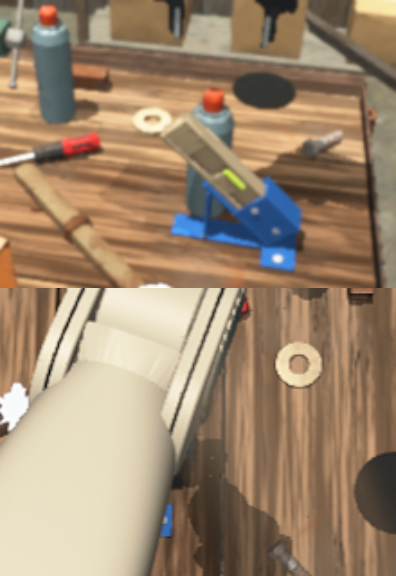

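The side view shows the open fingers (crop (180,20) and (268,30)) hanging above the can cap (213,95). The top view is blocked by the arm. I'll shift slightly, descend partway and check the centring by depth.

```bash
python3 -m pendant '0.003 0.004 -0.02 0 0 0 1;0.003 0.004 -0.04 0 0 0 1;0.003 0.004 -0.06 0 0 0 1;0.003 0.004 -0.07 0 0 0 1;0.003 0.004 -0.07 0 0 0 1'
python3 - <<'E'
from h import *
a=shot('side','s2'); P=cloud(a); X,Y,Z=P[...,0],P[...,1],P[...,2]
for lo in (.165,.175,.185,.2,.22):
    m=(Z>lo)&(Z<lo+.01)&(X>.45)&(X<.66)&(Y<-.07)&(Y>-.17); q=np.sort(X[m]); 
    if len(q): print(lo,len(q),np.histogram(q,np.arange(.48,.64,.01))[0], Y[m].mean())
cv2.imwrite('pics/c2.png',cv2.resize(a['img'][60:260,230:450],None,fx=2.5,fy=2.5)[...,::-1])
E
```

```text
clock: 2.03
eef_pos: [0.548, -0.1154, 0.1695]
ee_rot: [-0.003, 0.708, 0.706, -0.001]
force: [-0.7, -0.4, -0.3]
opening: 0.0853
grasp_force: 0.0
0.165 94 [ 0  0  1  0  0  6 27 24 17 13  5  1  0  0  0  0] -0.09709031464078222
0.175 92 [ 0 14  9  0  0  0 20 23  0  1  5 16  4  0  0  0] -0.10915896292556561
0.185 62 [ 0 20  8  0  0  0  0  0  0  0  6 19  9  0  0  0] -0.1063843129711393
0.2 62 [ 0 18 12  0  0  0  0  0  0  0  1 24  7  0  0  0] -0.1061872018013073
0.22 229 [29 42 29  1  0  0  0  0  0  0 14 36 37 24  4  0] -0.1080806811648397
```

View pics/c2.png

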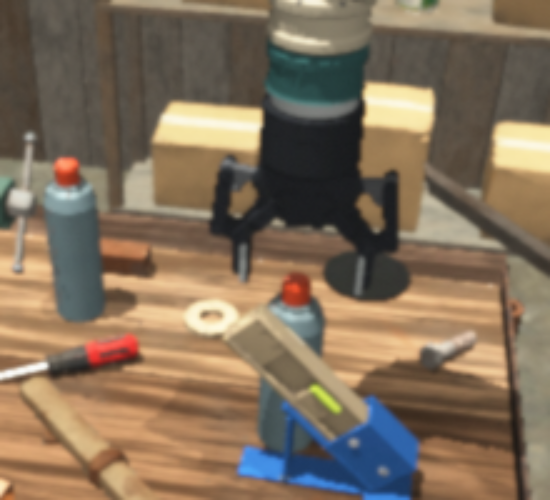

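The fingers straddle the cap (crop (242,265) and (363,285), cap at (296,290)), with their centre about 3 mm short in x. I'll correct that, descend and close.

```bash
python3 -m pendant '0.003 0.001 -0.01 0 0 0 1;0.003 0.001 -0.025 0 0 0 1;0.003 0.001 -0.04 0 0 0 1;0.003 0.001 -0.04 0 0 0 1;0.003 0.001 -0.04 0 0 0 0.3;0.003 0.001 -0.04 0 0 0 0.3;0.003 0.001 -0.04 0 0 0 0.3;0.003 0.001 -0.04 0 0 0 0.3;0.003 0.001 -0.04 0 0 0 0.3;0.003 0.001 -0.04 0 0 0 0.3;0.003 0.001 -0.04 0 0 0 0.3;0.003 0.001 -0.04 0 0 0 0.3' 40
```

```text
clock: 3.08
eef_pos: [0.5546, -0.1143, 0.134]
ee_rot: [0.001, 0.707, 0.707, 0.0]
force: [-2.5, -0.0, 5.9]
opening: 0.0521
grasp_force: 41.5
```

```bash
python3 -m pendant '0 0 0.01 0 0 0 0.3;0 0 0.025 0 0 0 0.3;0 0 0.04 0 0 0 0.3;0 0 0.05 0 0 0 0.3;0 0 0.05 0 0 0 0.3'
python3 - <<'E'
from h import *
P=cloud(shot('side','s3')); q=P[(P[...,0]>.48)&(P[...,0]<.62)&(P[...,1]<-.085)&(P[...,1]>-.16)&(P[...,2]>.03)&(P[...,2]<.15)]
print(np.nanmin(q[:,2]), np.sort(q[:,2])[:20].round(3), q.min(0),q.max(0))
E
```

```text
clock: 3.5
eef_pos: [0.5557, -0.1144, 0.1849]
ee_rot: [0.002, 0.707, 0.707, 0.001]
force: [0.5, -0.3, -3.5]
opening: 0.052
grasp_force: 43.4
0.04961882953319108 [0.05  0.051 0.052 0.052 0.053 0.053 0.053 0.053 0.054 0.054 0.054 0.055
 0.055 0.056 0.056 0.057 0.057 0.057 0.057 0.058] [ 0.52666685 -0.13188911  0.04961883] [ 0.58796686 -0.08672016  0.14969835]
```

```bash
python3 -m pendant '-0.002 -0.01 0 0 0 0 0.3;-0.008 -0.035 0 0 0 0 0.3;-0.016 -0.065 0 0 0 0 0.3;-0.024 -0.1 0 0 0 0 0.3;-0.033 -0.135 0 0 0 0 0.3;-0.041 -0.17 0 0 0 0 0.3;-0.05 -0.205 0 0 0 0 0.3;-0.058 -0.235 0 0 0 0 0.3;-0.064 -0.26 0 0 0 0 0.3;-0.067 -0.272 0 0 0 0 0.3;-0.067 -0.272 0 0 0 0 0.3;-0.067 -0.272 0 0 0 0 0.3'
python3 - <<'E'
from h import *
a=shot('side','s4'); b=shot('top','t4')
P=cloud(a);q=P[(abs(P[...,0]-.49)<.06)&(abs(P[...,1]+.386)<.06)&(P[...,2]>.03)&(P[...,2]<.15)];print(np.nanmin(q[:,2]),q.min(0),q.max(0))
cv2.imwrite('pics/c4.png',np.hstack([cv2.resize(a['img'][60:260,270:450],None,fx=2.2,fy=2.2),cv2.resize(b['img'][160:360,320:500],None,fx=2.2,fy=2.2)])[...,::-1])
# mat in side0 via ellipse
c=load('side0'); hsv=cv2.cvtColor(c['img'],cv2.COLOR_RGB2HSV); v,u=np.mgrid[:400,:640]
m=((hsv[...,2]<70)&(abs(u-377)<26)&(abs(v-170)<16)).astype(np.uint8); cn=max(cv2.findContours(m,0,2)[0],key=cv2.contourArea)
(eu,ev),ax,_=cv2.fitEllipse(cn); x,y,w,h=cv2.boundingRect(cn); print(eu,ev,ax,(x,y,w,h))
f=200/np.tan(np.radians(float(c['fov_y']))/2)
d=c['T'][:3,:3]@np.array([(eu-c['cx'])/f,(ev-c['cy'])/f,1]);o=c['T'][:3,3];print('mat',o+d*(.004-o[2])/d[2])
E
```

```text
clock: 4.55
eef_pos: [0.4859, -0.3859, 0.181]
ee_rot: [-0.001, 0.708, 0.706, 0.0]
force: [0.1, 0.2, -3.7]
opening: 0.0521
grasp_force: 43.4
0.048099819052514814 [ 0.45502611 -0.38413955  0.04809982] [ 0.50955567 -0.3534254   0.14993768]
376.27886962890625 169.6593475341797 (18.037473678588867, 33.30008316040039) (360, 161, 33, 19)
mat [ 0.49056912 -0.38336202  0.004     ]
```

View pics/c4.png

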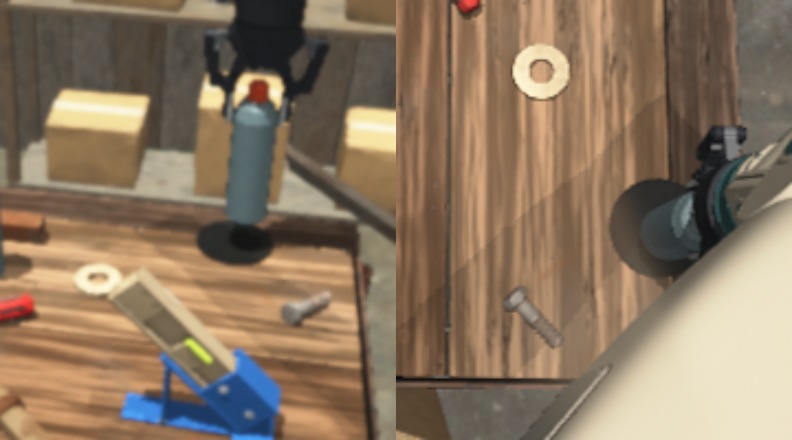

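Side view: the can is held upright just above the mat, and both cameras put the mat centre near (0.490, −0.385). The can sits about 6 mm short in x. I'll correct that and lower it.

```bash
python3 -m pendant '0.005 -0.002 -0.01 0 0 0 0.3;0.005 -0.002 -0.022 0 0 0 0.3;0.005 -0.002 -0.032 0 0 0 0.3;0.005 -0.002 -0.038 0 0 0 0.3;0.005 -0.002 -0.041 0 0 0 0.3;0.005 -0.002 -0.042 0 0 0 0.3;0.005 -0.002 -0.042 0 0 0 0.3'
```

```text
clock: 5.23
eef_pos: [0.4918, -0.3876, 0.1398]
ee_rot: [-0.0, 0.707, 0.707, 0.0]
force: [0.4, -0.1, -4.2]
opening: 0.052
grasp_force: 43.4
```

```bash
python3 -m pendant '0 0 -0.001 0 0 0 0.3;0 0 -0.002 0 0 0 0.3;0 0 -0.003 0 0 0 0.3;0 0 -0.003 0 0 0 0.3'
```

```text
clock: 5.57
eef_pos: [0.4923, -0.3884, 0.1382]
ee_rot: [0.001, 0.708, 0.707, -0.0]
force: [-0.5, -0.4, -2.4]
opening: 0.0524
grasp_force: 43.5
```

Contact is starting. I'll press slightly more, then open and rise.

```bash
python3 -m pendant '0 0 -0.001 0 0 0 0.3;0 0 -0.001 0 0 0 0.3;0 0 -0.001 0 0 0 0.65;0 0 -0.001 0 0 0 1;0 0 -0.001 0 0 0 1;0 0 -0.001 0 0 0 1;0 0 -0.001 0 0 0 1;0 0 -0.001 0 0 0 1' && python3 -m pendant '0 0 0 0 0 0 1;0 0 0.01 0 0 0 1;0 0 0.03 0 0 0 1;0 0 0.06 0 0 0 1;0 0 0.09 0 0 0 1;0 0 0.11 0 0 0 1;0 0 0.11 0 0 0 1'
python3 - <<'E'
from h import *
P=cloud(shot('side','s5'));q=P[(abs(P[...,0]-.49)<.06)&(abs(P[...,1]+.386)<.06)&(P[...,2]>.03)&(P[...,2]<.15)];print(q.min(0),q.max(0))
lo=q[q[:,2]<.06];hi=q[q[:,2]>.12];print(lo[:,0].min(),lo[:,0].max(),hi[:,0].min(),hi[:,0].max(),hi[:,1].max(),lo[:,1].max())
E
```

```text
clock: 6.23
eef_pos: [0.492, -0.3879, 0.1362]
ee_rot: [0.0, 0.707, 0.707, 0.0]
force: [-1.6, -0.6, -0.5]
opening: 0.0854
grasp_force: 0.0
clock: 6.82
eef_pos: [0.4945, -0.3903, 0.2534]
ee_rot: [0.006, 0.707, 0.707, 0.0]
force: [0.3, -0.5, 0.2]
opening: 0.0855
grasp_force: 0.0
[ 0.46157407 -0.40564571  0.03003913] [ 0.52188648 -0.35747903  0.14974762]
0.46157406608766705 0.5142367551948375 0.4616631919539545 0.5140431016255318 -0.35904249752818707 -0.3589661992605826
```

The can stands upright on the mat at (0.488, −0.386), about 2 mm off centre. Now the level. First I need to know which way to yaw.

```bash
python3 -c "
from h import *
o=bot.observe();print(o['joint_positions'].round(3),o['clock'])"
```

```text
[-0.771  0.274 -0.012  1.277  0.     0.801] 6.8667
```

```bash
python3 -m pendant '0 0.01 0.01 0 0 0.1 1;-0.003 0.03 0.01 0 0 0.22 1;-0.006 0.06 0.01 0 0 0.34 1;-0.01 0.095 0.01 0 0 0.46 1;-0.014 0.13 0.01 0 0 0.58 1;-0.018 0.165 0.01 0 0 0.7 1;-0.022 0.2 0.01 0 0 0.82 1;-0.026 0.235 0.01 0 0 0.94 1;-0.03 0.265 0.01 0 0 1.06 1;-0.033 0.29 0.01 0 0 1.18 1;-0.035 0.31 0.01 0 0 1.3 1;-0.035 0.322 0.01 0 0 1.42 1' && python3 -m pendant '0 0 0 0 0 0.12 1;0 0 0 0 0 0.12 1;0 0 0 0 0 0.12 1'; python3 -c "
from h import *
o=bot.observe();print(o['joint_positions'].round(3),o['eef_pos'],o['ee_rot'])"
```

```text
clock: 7.87
eef_pos: [0.4552, -0.0635, 0.2552]
ee_rot: [-0.001, 0.072, 0.997, 0.001]
force: [0.2, -0.4, -0.4]
opening: 0.0851
grasp_force: 0.0
clock: 8.12
eef_pos: [0.4563, -0.0656, 0.2556]
ee_rot: [-0.001, 0.017, 1.0, 0.0]
force: [-0.1, -0.1, -0.6]
opening: 0.0855
grasp_force: 0.0
[-0.283 -0.023 -0.342  1.254 -0.    -0.249] [ 0.45634432 -0.06561137  0.2555721 ] [-7.21981958e-04  1.71822441e-02  9.99852106e-01  1.22023494e-04]
```

```bash
python3 -m pendant '0 0 0 -0.003 -0.11 0 1;0 0 -0.01 -0.006 -0.22 0 1;0 0 -0.02 -0.01 -0.33 0 1;0 0 -0.03 -0.013 -0.44 0 1;0.001 -0.001 -0.04 -0.016 -0.55 0 1;0.002 -0.002 -0.055 -0.02 -0.66 0 1;0.002 -0.002 -0.07 -0.023 -0.76 0 1;0.002 -0.002 -0.08 -0.023 -0.785 0 1;0.002 -0.002 -0.08 -0.023 -0.785 0 1;0.002 -0.002 -0.08 -0.023 -0.785 0 1'
python3 - <<'E'
from h import *
from scipy.spatial.transform import Rotation as Ro
o=bot.observe();q=o['ee_rot'];print(Ro.from_quat(q[[1,2,3,0]]).as_matrix().round(3),o['joint_positions'].round(3))
a=shot('side','s6'); P=cloud(a)
cv2.imwrite('pics/c6.png',cv2.resize(a['img'][100:300,270:450],None,fx=3,fy=3)[...,::-1])
E
```

```text
clock: 8.95
eef_pos: [0.4579, -0.0681, 0.1751]
ee_rot: [0.381, 0.016, 0.924, -0.005]
force: [-0.1, -0.3, 0.2]
opening: 0.085
grasp_force: 0.0
[[-0.709  0.034  0.705]
 [ 0.027  0.999 -0.021]
 [-0.705  0.004 -0.709]] [-0.478 -0.383 -1.041  0.182  0.31  -0.323]
```

View pics/c6.png

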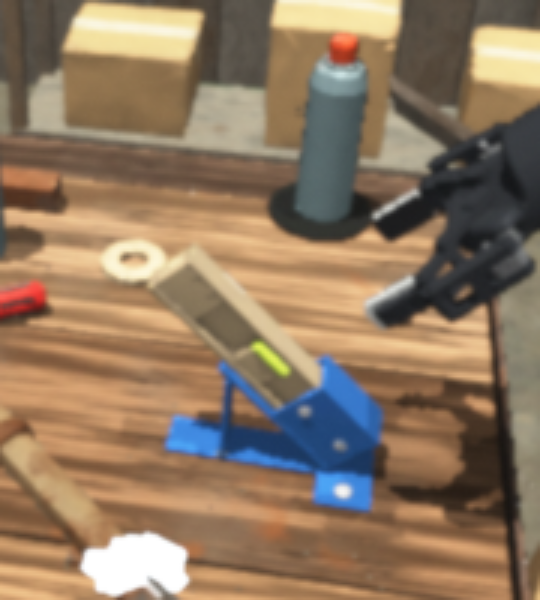

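The open fingers are aligned with the level's middle (vial at crop (270,357)) and the can stands well on the mat behind. I'll advance along the tool axis and close.

```bash
python3 -m pendant '0 0 -0.01 0 0 0 1;0.015 0 -0.026 0 0 0 1;0.03 0 -0.041 0 0 0 1;0.045 0 -0.056 0 0 0 1;0.06 0 -0.071 0 0 0 1;0.068 0 -0.079 0 0 0 1;0.07 0 -0.081 0 0 0 1;0.07 0 -0.081 0 0 0 1;0.07 0 -0.081 0 0 0 1'
python3 - <<'E'
from h import *
a=shot('side','s7'); cv2.imwrite('pics/c7.png',cv2.resize(a['img'][140:290,300:450],None,fx=4,fy=4,interpolation=cv2.INTER_CUBIC)[...,::-1])
P=cloud(a); hsv=cv2.cvtColor(a['img'],cv2.COLOR_RGB2HSV)
E
```

```text
clock: 9.75
eef_pos: [0.5307, -0.0684, 0.0968]
ee_rot: [0.384, 0.014, 0.923, -0.005]
force: [-0.4, 0.3, 0.0]
opening: 0.0853
grasp_force: 0.0
```

View pics/c7.png

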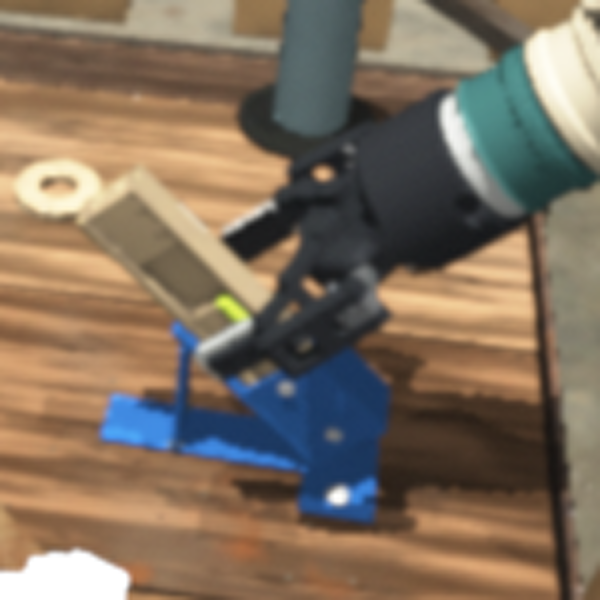

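```bash
python3 -m pendant '-0.002 0 -0.003 0 0 0 1;-0.002 0 -0.003 0 0 0 0.6;-0.002 0 -0.003 0 0 0 0.3;-0.002 0 -0.003 0 0 0 0;-0.002 0 -0.003 0 0 0 0;-0.002 0 -0.003 0 0 0 0;-0.002 0 -0.003 0 0 0 0;-0.002 0 -0.003 0 0 0 0;-0.002 0 -0.003 0 0 0 0;-0.002 0 -0.003 0 0 0 0;-0.002 0 -0.003 0 0 0 0;-0.002 0 -0.003 0 0 0 0' 60
```

```text
clock: 10.8
eef_pos: [0.5269, -0.0681, 0.0926]
ee_rot: [0.383, 0.015, 0.924, -0.006]
force: [-5.1, -0.5, 5.5]
opening: 0.0203
grasp_force: 58.2
```

```bash
python3 -m pendant '0.003 0 0.004 0 0 0 0;0.009 0 0.01 0 0 0 0;0.017 0 0.018 0 0 0 0;0.025 -0.001 0.026 0 0 0 0;0.033 -0.001 0.034 0 0 0 0;0.041 -0.001 0.042 0 0 0 0;0.049 -0.001 0.05 0 0 0 0;0.057 -0.002 0.058 0 0 0 0;0.062 -0.002 0.063 0 0 0 0;0.062 -0.002 0.063 0 0 0 0'
```

```text
clock: 11.63
eef_pos: [0.5916, -0.0705, 0.1582]
ee_rot: [0.385, 0.014, 0.923, -0.006]
force: [0.6, -0.8, -1.7]
opening: 0.0204
grasp_force: 58.5
```

```bash
python3 -m pendant '0 0 0.01 0 0 0 0;0 0 0.03 0 0 0 0;0 0 0.05 0 0 0 0;0 0 0.07 0 0 0 0;0 0 0.09 0 0 0 0;0 0 0.105 0 0 0 0;0 0 0.11 0 0 0 0;0 0 0.11 0 0 0 0' && python3 -m pendant '0 0 0 0.002 0.06 0 0;-0.003 0 0 0.004 0.14 0 0;-0.007 0 0 0.007 0.23 0 0;-0.011 0 0 0.01 0.32 0 0;-0.015 0 0 0.012 0.41 0 0;-0.02 0 0 0.015 0.5 0 0;-0.025 0 0 0.018 0.59 0 0;-0.03 0 0 0.02 0.67 0 0;-0.03 0 0 0.022 0.74 0 0;-0.03 0 0 0.023 0.785 0 0;-0.03 0 0 0.023 0.785 0 0;-0.03 0 0 0.023 0.785 0 0'
python3 - <<'E'
from h import *
from scipy.spatial.transform import Rotation as Ro
o=bot.observe();q=o['ee_rot'];print(Ro.from_quat(q[[1,2,3,0]]).as_matrix().round(3))
a=shot('side','s8');P=cloud(a);cv2.imwrite('pics/c8.png',cv2.resize(a['img'][60:290,230:470],None,fx=2.5,fy=2.5)[...,::-1])
h=P[(abs(P[...,1]+.069)<.02)&(P[...,0]>.4)&(P[...,0]<.7)&(P[...,2]>.2)&(P[...,2]<.32)]
for x in np.arange(.44,.68,.02):
    k=h[abs(h[:,0]-x)<.008]
    if len(k):print(round(x,2),len(k),k[:,2].min().round(4),k[:,2].max().round(4))
E
```

```text
clock: 12.3
eef_pos: [0.5896, -0.0701, 0.267]
ee_rot: [0.384, 0.015, 0.923, -0.006]
force: [0.8, 0.3, -2.0]
opening: 0.0208
grasp_force: 58.6
clock: 13.3
eef_pos: [0.5588, -0.0698, 0.263]
ee_rot: [-0.001, 0.016, 1.0, 0.0]
force: [0.4, -0.1, -0.9]
opening: 0.0202
grasp_force: 58.6
[[-0.999  0.032 -0.002]
 [ 0.032  0.999  0.001]
 [ 0.003  0.001 -1.   ]]
0.46 115 0.2483 0.2881
0.48 232 0.2477 0.288
0.5 230 0.2471 0.2885
0.52 226 0.2481 0.288
0.54 242 0.2473 0.3189
0.56 33 0.2469 0.2843
0.58 191 0.2469 0.2883
0.6 217 0.2469 0.288
0.62 222 0.2469 0.2878
0.64 210 0.2473 0.2877
```

View pics/c8.png

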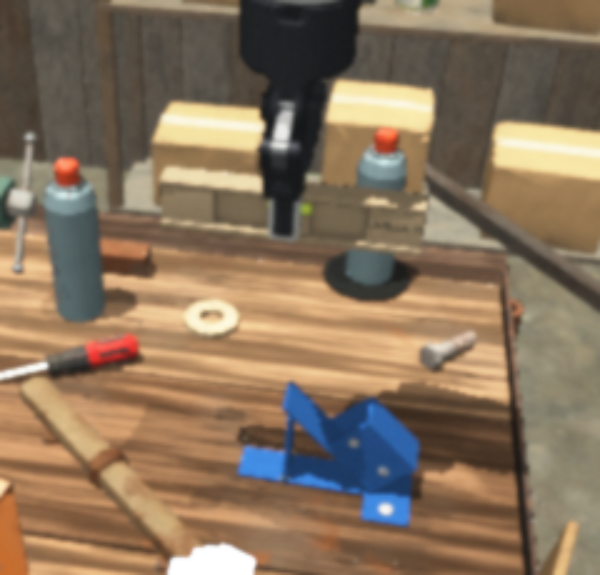

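The level is horizontal at crop (160–425, 170–245), with its underside at 0.247 m. The can stands on the mat behind it and the bystanders are untouched. I'll let everything settle, then hand in.

```bash
python3 -m pendant '0 0 0 0 0 0 0;0 0 0 0 0 0 0;0 0 0 0 0 0 0;0 0 0 0 0 0 0;0 0 0 0 0 0 0;0 0 0 0 0 0 0' && python3 -c "
from cell import bot
print(bot.hand_in())"
```

```text
clock: 13.85
eef_pos: [0.5588, -0.0699, 0.2656]
ee_rot: [0.0, 0.016, 1.0, -0.0]
force: [-0.2, 0.5, -1.4]
opening: 0.02
grasp_force: 58.6
the job is handed in; nothing more can be done
None
```

I handed the job in at about 14 s; no verdict came back. By my last measurements the can stands released and upright about 2 mm from the mat's centre, the gripper holds the level horizontal and still with its underside about 0.247 m above the bench, and the last picture showed the washer and bolt where they had been (the nut was out of frame, well off the arm's path).

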